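# Anchor a hammer-head bolt in the repair bench's hold-down strut

## Robot

A 6-joint arm with a two-finger parallel gripper is mounted at the origin on the work surface. World frame = base frame: x ahead of the robot, y to its left, z up, the work surface at z = 0. Lengths are in m, angles in degrees, forces in N, time in s.
With the tool pointing down it reaches from about 0.4 to 0.825 m from the base axis. Payload 7 kg.
Tool frame: the origin (TCP) lies midway between the tips of the shut fingers; the grasp point (between the pads) lies 19 mm behind it; z points along the fingers, x is the direction in which the jaws open and shut, and the axes are right-handed (so a half turn about z gives the same grasp; the last joint's range is limited). The gripper opens to 88 mm and grips with 3 to 60 N. Pads are 19 mm wide; open, the fingers measure 130 mm over their backs; the gripper's body (78 mm by 193 mm) begins 47 mm behind the grasp point.
Start: joints at [16.507, 20.546, 0.682, 0, -70.136, -16.507], TCP at [0.675, -0, 0.227] pointing down, gripper open.
Joint ranges: [-176.03, 176.03], [-82.01, 121.73], [-58.28, 71.71], [-173.87, 95.51], [-174.79, -0.11], [-173.66, 173.66]. Speed limits (degrees/s): [136.94, 136.94, 172.46, 180, 180, 180].

## Interface

Orientations are given as [roll, pitch, yaw] about the fixed x, y, z axes, in that order (R = Rz(yaw) Ry(pitch) Rx(roll)).
In Python, from plant import * gives the robot as it stands. The module is installed in compiled form; this text tells all that it offers.
- The arm moves only by the shell command python3 -m pendant 'ROWS' [OPENING]. ROWS is JSON, a list that holds one entry, the list of rows, each a list of 6 numbers: the shift along the world's x, y, z in mm, then the turn, a rotation vector about the world's x, y, z in degrees. A call has 1 to 10 rows; each row is the pose to reach, as a shift and turn from the pose commanded when the call began; what a row does not reach only later rows make up. A row lasts 1/8 s, in which the tool goes at most 62.5 mm and 10.7 degrees, less where a joint would pass 70% of its speed; a pose out of reach is approached as far as the arm can. A call with a gripper value outside its range is refused whole. OPENING is the closure, from -1 (fully open) to 1 (shut), set as the call begins (- or left out, the last holds). The fingers move at their own pace and stop on an object; the grip force is fixed at half the most. Time passes only in rows, so rows that repeat a pose let the fingers close. It gives the time, the measured TCP pose, the force and the opening at its end, in the units of the state.
- get_obs(): the state, without advancing time (a new reading comes with each control period).
- snapshot(name): name is "scene" or "side" or "wrist"; returns a dict with "pixels" (480x640x3 uint8, red, green, blue), "depth" (480x640 float32, m along the optical axis (not along the pixel's ray), 0 where there is no reading), "fx", "fy", "cx", "cy" (pixels), "pose" (4x4, takes a point from camera to world coordinates); the wrist camera has in their place "tool_from_camera" (4x4, takes a point from camera to tool coordinates, whose origin is the TCP and whose axes are the tool frame's). Camera axes: x right, y down, z forward; pixel columns grow to the right and rows downward; lengths in m; the calibration is good to about 2 mm. A picture is of the moment at which its call begins: read the wrist's pose just before it.
- close_job(): hands the job in, once; it reports no verdict.
The state is a dict: "clock": time; "joint_pos": joint angles; "qvel": joint speeds; "tau": joint torques, N m; "tool_pos": TCP position; "orientation": TCP orientation; "force": force on the tool from outside, world axes, zero at the start; "moment": the same for the moment, N m; "opening": finger opening in m.
Only numpy, scipy, OpenCV 4.12 (cv2) and the standard library are available. Lean on these libraries where they do the work, as an engineer would, in place of code of your own. Each camera call takes 0.05 s, during which the arm holds its last target. There are 200 camera calls.

## Task

Take the hammer-head anchor bolt with the orange grip, lower its head through the slot of the bench strut with the grip lengthwise, and give it a quarter turn so that the head catches under both lips. Leave it let go, standing upright at the green band with its grip square across the strut, and leave the blue-gripped bolt where it stands.

Things in the scene. Friction and masses are not known exactly. Their poses are not given: they have to be found in the camera images.
- orange_bolt: The bolt to use: loose, 0.2 kg, 72 mm tall, standing on its head. Origin: centre of underside; z up. Steel hammer head 56 mm (x) by 20 mm (y), 0 to 12 mm above the origin; round 20 mm stem; orange bar grip 60 mm (x) by 18 mm (y), 46 to 72 mm above the origin, parallel to the head. A half turn about z makes no difference.
- blue_bolt: Bystander of the same shape, size and axes with a blue grip, loose, to be left alone. A black-gripped stud with a round foot (not listed) stands near; the three swap places and stand at least 110 mm apart.
- strut: Fixed aluminium C-channel (dark floor), open side up, 340 mm along x, 82 mm along y, 28 mm high; origin: centre of underside. Slot along its centre line, 34 mm wide, between two lips, 24 to 28 mm above the bench. Inner floor 3 mm above the bench; inside 76 mm wide, so the head, resting on the floor, turns freely under the lips. Ends capped black. A red band marks the other half: not the goal.
- green_band: Green paint band over both lips and sides of the strut, 50 mm long along it, in one half of the strut. Origin: on the slot's centre line, middle of the band, 28 mm above the bench (top of the lips); axes as the strut's.
Things that resemble listed ones, but are neither listed nor needed, are in the scene too. Leave any red, turquoise or yellow look-alike of the orange_bolt alone.

How it is judged (in metres and radians):
On the way:
1. the orange bolt's head is down through the strut's slot, its grip lengthwise (within 20 degrees) (z of orange_bolt in the frame of strut below 0.012 m and y of orange_bolt in the frame of strut between -0.012 and 0.012 m and x of orange_bolt in the frame of strut between -0.17 and 0.17 m and angle between the x axis of orange_bolt and the x axis of strut, either way round below 0.35 rad), for 0.1 s.
At the end, for the whole second after the job is handed in: The orange bolt stands released and still in the strut, upright within 10 degrees, underside less than 12 mm above the bench, grip square across within 20 degrees, axis within 25 mm of the green band's centre; the blue bolt stands within 25 mm of its start (horizontal distance between orange_bolt and green_band below 0.025 m and z of orange_bolt in the frame of strut below 0.012 m and angle between the x axis of orange_bolt and the y axis of strut, either way round below 0.35 rad and angle between orange_bolt's own z axis and vertical below 0.17 rad and linear speed of orange_bolt below 0.02 m/s and distance of blue_bolt from where it was at the start of the episode below 0.025 m and angle between blue_bolt's own z axis and vertical below 0.3 rad); the robot touches nothing.
It fails at once if the blue-gripped bolt is pushed away or knocked over (distance of blue_bolt from where it was at the start of the episode above 0.03 m or angle between blue_bolt's own z axis and vertical above 0.5 rad).
It also fails if it takes over 42 s, if anything falls off the work surface, if the arm or the gripper's body presses on something with over 40 N, if the wrist force passes 120 N, or if a joint passes its speed limit or range.

## Working session

There is one attempt and no reset: what is moved stays moved. The work goes in short steps, Python scripts to look and compute and a shell command to move; the robot and the scene stay as the last step left them, time stands still between calls to the robot, and variables do not carry over. Pictures are saved under pics/ and viewed, about 8 in all and at most 12, crops included, and the job is handed in when it is done.

```bash
mkdir -p pics; cat > h.py <<'E'
from plant import *
import numpy as np, cv2
def save(s,n): cv2.imwrite('pics/'+n,s['pixels'][:,:,::-1])
def pts(s,pose):
    d=s['depth']; v,u=np.mgrid[:480,:640]
    P=np.stack([(u-s['cx'])/s['fx']*d,(v-s['cy'])/s['fy']*d,d],-1)
    return P@pose[:3,:3].T+pose[:3,3]
def tool(o):
    from scipy.spatial.transform import Rotation as R
    T=np.eye(4);T[:3,:3]=R.from_euler('xyz',o['orientation'],degrees=True).as_matrix();T[:3,3]=o['tool_pos'];return T
def hsv(s): return cv2.cvtColor(s['pixels'],cv2.COLOR_RGB2HSV)
E
python3 - <<'E'
from h import *
o=get_obs();print(o)
a=snapshot('scene');save(a,'scene.png');b=snapshot('wrist');save(b,'wrist0.png')
np.savez('s0.npz',**a)
H=hsv(a);W=pts(a,a['pose'])
for n,lo,hi in [('orange',5,20),('yellow',22,34),('green',40,80),('turq',82,98),('blue',100,130),('red',170,180),('red0',0,4)]:
    m=cv2.inRange(H,(lo,110,60),(hi,255,255))
    k,l,st,c=cv2.connectedComponentsWithStats(m)
    for i in range(1,k):
        if st[i,4]>60:
            q=W[(l==i)&(a['depth']>0)]
            if len(q): print(n,st[i],c[i].round(),np.median(q,0).round(3),q.min(0).round(3),q.max(0).round(3))
E
```

```text
{'clock': 0.0, 'joint_pos': array([ 1.65061665e+01,  2.05916036e+01,  6.34623845e-01, -2.12660878e-02,
       -7.01374950e+01, -1.65063912e+01]), 'qvel': array([-0.02783937, -0.02143133,  0.07236043,  0.04014548,  0.02507717,
       -0.06769684]), 'tau': array([-8.00930356e-04, -5.82726967e+01,  2.93058443e+01,  6.99745238e+00,
        6.93249181e-03, -2.06530804e-04]), 'tool_pos': array([ 6.74503663e-01, -3.02730329e-05,  2.25623658e-01]), 'orientation': array([-1.79992323e+02, -9.62617502e-02,  1.79992527e+02]), 'force': array([-0.21313283,  0.14471302, -0.26004809]), 'moment': array([-0.05383427,  0.01851448,  0.01980911]), 'opening': 0.0876057139999241}
orange [  54    0   62   36 1487] [82. 17.] [-2.268 -0.527  0.116] [-2.321 -0.693 -0.072] [-0.969 -0.387  0.279]
orange [119   0  29   6 161] [132.   2.] [-2.284 -0.248  0.102] [-2.311 -0.323  0.083] [-1.151 -0.161  0.25 ]
orange [149   0  34   5 149] [165.   2.] [-2.288 -0.052  0.097] [-2.32  -0.144  0.083] [-2.256  0.064  0.112]
orange [185   0  33   4  95] [200.   1.] [-2.286  0.178  0.094] [-2.314  0.083  0.085] [-2.249  0.294
[... 4627 characters left out ...]
799 -0.655  0.133] [-0.818 -0.756  0.103] [-0.78  -0.554  0.163]
red0 [   0   67   71   24 1125] [33. 78.] [-0.797 -0.668  0.058] [-0.821 -0.785  0.027] [-0.773 -0.554  0.088]
red0 [  0 193  24  17 237] [ 10. 199.] [ 0.173 -0.607  0.064] [ 0.121 -0.631  0.037] [ 0.237 -0.575  0.072]
red0 [423 203  19  13 126] [432. 209.] [0.46  0.242 0.027] [0.432 0.229 0.024] [0.484 0.257 0.029]
red0 [218 206  13  20 142] [224. 214.] [ 0.395 -0.202  0.07 ] [ 0.364 -0.217  0.058] [ 0.418 -0.183  0.073]
red0 [397 206  20  21 112] [404. 216.] [0.453 0.176 0.019] [ 0.419  0.17  -0.001] [0.475 0.194 0.03 ]
red0 [293 242  32  12 172] [308. 248.] [ 0.557 -0.083  0.07 ] [ 0.548 -0.112  0.066] [ 0.563 -0.054  0.073]
```

View pics/scene.png

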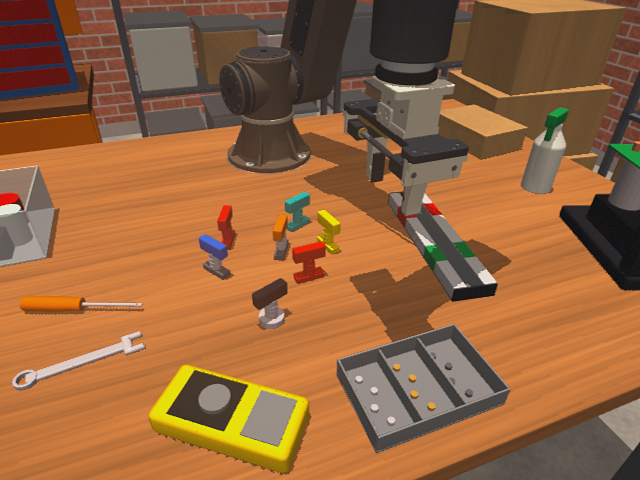

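The scene shows the orange bolt at about (281,232), with yellow (328,228), turquoise (296,208), red (308,258) and (225,225), blue (213,245) and black (270,295). The strut lies at right, with the green band at (450,250). The wood has an orange hue, so I'll segment by height instead.

```bash
cat > tops.py <<'E'
from h import *
def tops(s,W,box=(0.3,0.75,-0.35,0.06),z=(0.062,0.085),amin=25):
    m=((W[...,2]>z[0])&(W[...,2]<z[1])&(W[...,0]>box[0])&(W[...,0]<box[1])&(W[...,1]>box[2])&(W[...,1]<box[3])&(s['depth']>0)).astype(np.uint8)
    k,l,st,c=cv2.connectedComponentsWithStats(m); out=[]
    for i in range(1,k):
        if st[i,4]<amin: continue
        q=W[l==i]; r=cv2.minAreaRect((q[:,:2]*1000).astype(np.float32))
        bx=cv2.boxPoints(r); e=[bx[1]-bx[0],bx[2]-bx[1]]; L=max(e,key=np.linalg.norm)
        ang=np.degrees(np.arctan2(L[1],L[0]))%180
        print(c[i].round(),'rgb',np.median(s['pixels'][l==i],0),'ctr',np.round(r[0],1),'size',np.round(r[1],1),'long axis',ang.round(1),'z',np.median(q[:,2]).round(4))
E
python3 - <<'E'
from tops import *
a=dict(np.load('s0.npz'));W=pts(a,a['pose']);tops(a,W)
tops(a,W,(0.3,0.75,0.1,0.3),(0.024,0.035))
m=(W[...,2]>0.022)&(W[...,2]<0.034)&(W[...,0]>0.35)&(W[...,0]<0.75)&(W[...,1]>0.1)&(W[...,1]<0.3)
q=W[m];print(cv2.minAreaRect((q[:,:2]*1000).astype(np.float32)))
E
```

```text
[297. 199.] rgb [ 56.5 172.  156. ] ctr [379.9 -43.8] size [19.7 60.6] long axis 114.9 z 0.0692
[225. 214.] rgb [233.  40.  10.] ctr [ 387.3 -199.2] size [18.5 61.9] long axis 157.6 z 0.0699
[329. 218.] rgb [233. 221.  10.] ctr [473.6 -11.1] size [60.5 18.8] long axis 12.0 z 0.0695
[280. 224.] rgb [235. 126.  10.] ctr [ 460.5 -106.6] size [17.6 61.4] long axis 151.8 z 0.0699
[213. 243.] rgb [ 76. 108. 209.] ctr [ 478.7 -239.4] size [60.9 19.9] long axis 31.7 z 0.0697
[309. 248.] rgb [232.  40.  10.] ctr [553.8 -82.4] size [59.4 21.6] long axis 89.1 z 0.0697
[269. 290.] rgb [77. 53. 45.] ctr [ 635.7 -177.2] size [19.6 61.1] long axis 111.8 z 0.0698
[397. 198.] rgb [139. 128. 122.] ctr [393.6 188.2] size [29.4 88.6] long axis 146.6 z 0.0264
[449. 249.] rgb [138. 128. 122.] ctr [548.7 200.3] size [ 85.2 328.7] long axis 170.6 z 0.0266
((538.0892333984375, 201.75950622558594), (85.4523696899414, 350.37811279296875), 80.77394104003906)
```

View pics/wrist0.png

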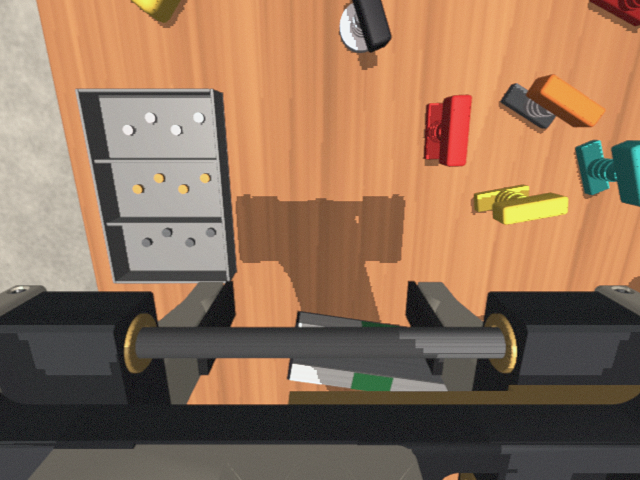

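The wrist view shows the orange bolt at (565,100), and the top-face sizes match the stated 60x18 mm at z 70 mm. I'll hover over it with the jaws across the grip: yaw +62 and shift (-214,-107).

```bash
python3 -m pendant '[[[-54,-27,0,0,0,10],[-108,-54,0,0,0,20],[-160,-80,0,0,0,30],[-200,-100,0,0,0,40],[-214,-107,0,0,0,50],[-214,-107,0,0,0,60],[-214,-107,0,0,0,62],[-214,-107,0,0,0,62]]]' -0.2
python3 - <<'E'
from tops import *
o=get_obs();print(o['tool_pos'],o['orientation'],o['joint_pos'],o['opening'],o['clock'])
b=snapshot('wrist');save(b,'w1.png');T=tool(o)@b['tool_from_camera'];W=pts(b,T);tops(b,W,amin=300)
E
```

```text
clock: 1.1
tool_pos: [0.461, -0.1069, 0.2264]
orientation: [180.0, -0.0, -118.2]
force: [-0.2, 0.0, 1.1]
opening: 0.0528
[ 0.46098847 -0.10694665  0.22636329] [ 1.79977160e+02 -1.51520181e-02 -1.18156884e+02] [ 1.08463296e+01  1.20153075e+00 -2.37887807e+01 -2.86764910e-03
 -6.50369737e+01  5.09979945e+01] 0.052761357846141436 1.1
[283.  13.] rgb [69. 67. 69.] ctr [ 629.9 -164.5] size [18.8 31.9] long axis 111.4 z 0.0716
[443. 136.] rgb [ 80. 141. 239.] ctr [ 477.5 -239.8] size [59.9 18.2] long axis 30.9 z 0.0717
[247. 145.] rgb [239.  77.  73.] ctr [553.5 -81.6] size [18.1 60.3] long axis 91.9 z 0.0719
[321. 221.] rgb [196. 103.  52.] ctr [ 459.6 -107. ] size [17.4 58.9] long axis 151.6 z 0.072
[440. 241.] rgb [239.  70.  66.] ctr [ 387.3 -199.8] size [18.7 60.1] long axis 156.9 z 0.0718
[229. 254.] rgb [207. 172.  66.] ctr [473.6 -11.6] size [59.8 18.5] long axis 11.0 z 0.072
[308. 310.] rgb [ 81. 221. 213.] ctr [380.6 -46.3] size [18.2 56.4] long axis 113.8 z 0.0719
```

View pics/w1.png

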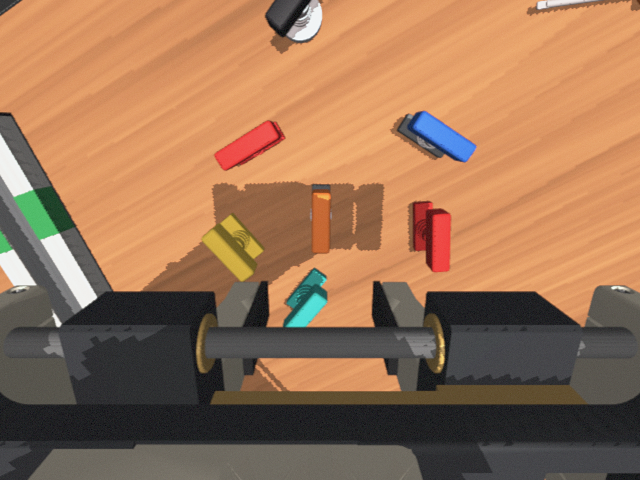

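The wrist view has the orange bolt centred between the jaws at (321,221), at (459.6,-107.0) and 151.6°. The fingers are clear of the neighbours. The stem (20 mm) is wider than the grip (18 mm), so I'll keep the tips above 46 mm and descend to TCP z≈0.0485.

```bash
python3 -m pendant '[[[-1,0,-55,0,0,0],[-1,0,-110,0,0,0],[-1,0,-150,0,0,0],[-1,0,-178,0,0,0],[-1,0,-178,0,0,0],[-1,0,-178,0,0,0]]]' 
python3 -m pendant '[[[0,0,0,0,0,0],[0,0,0,0,0,0],[0,0,0,0,0,0],[0,0,0,0,0,0],[0,0,0,0,0,0]]]' 1
python3 -m pendant '[[[0,0,50,0,0,0],[0,0,100,0,0,0],[0,0,100,0,0,0]]]'
```

```text
clock: 1.9
tool_pos: [0.4608, -0.1069, 0.0494]
orientation: [-180.0, 0.0, -118.0]
force: [-0.0, -1.0, 0.3]
opening: 0.0523
clock: 2.52
tool_pos: [0.4601, -0.107, 0.0488]
orientation: [-180.0, 0.0, -118.0]
force: [-0.4, 1.0, 3.5]
opening: 0.0177
clock: 2.9
tool_pos: [0.4623, -0.1068, 0.152]
orientation: [-179.7, 0.2, -118.0]
force: [-0.3, 0.0, -4.1]
opening: 0.0179
```

Held at 17.9 mm opening, with -4 N on the wrist. Next I'll move above the green band and turn +19 so the grip lies lengthwise.

```bash
python3 -m pendant '[[[25,50,20,0,0,5],[50,100,20,0,0,10],[75,150,20,0,0,15],[100,200,20,0,0,19],[125,250,20,0,0,19],[142,294,20,0,0,19],[142,294,20,0,0,19],[142,294,20,0,0,19]]]' 
cat > strut.py <<'E'
from tops import *
def strut(s,W):
    near=(W[...,2]>0.02)&(W[...,2]<0.036)&(W[...,0]>0.33)&(W[...,0]<0.78)&(W[...,1]>0.08)&(W[...,1]<0.32)&(s['depth']>0)
    g=(hsv(s)[...,0]>42)&(hsv(s)[...,0]<80)&(hsv(s)[...,1]>90)&near
    q=W[near][:,:2]*1000; r=cv2.minAreaRect(q.astype(np.float32)); print('strut',r,np.median(W[near][:,2]))
    k,l,st,c=cv2.connectedComponentsWithStats(g.astype(np.uint8))
    for i in range(1,k):
        if st[i,4]>60:
            p=W[l==i]; p=p[p[:,2]>0.0235]; r=cv2.minAreaRect((p[:,:2]*1000).astype(np.float32)); print('green',c[i].round(),np.round(r[0],1),np.round(r[1],1),round(r[2],1),np.median(p[:,2]).round(4))
E
python3 - <<'E'
from strut import *
o=get_obs();print(o['tool_pos'],o['orientation'],o['joint_pos'],o['opening'],o['clock'])
b=snapshot('wrist');save(b,'w2.png');T=tool(o)@b['tool_from_camera'];W=pts(b,T);strut(b,W)
tops(b,W,(0.5,0.75,0.1,0.3),(0.1,0.2),100)
a=snapshot('scene');strut(a,pts(a,a['pose']))
s=snapshot('side');save(s,'side2.png');strut(s,pts(s,s['pose']))
E
```

```text
clock: 3.9
tool_pos: [0.6009, 0.1866, 0.1666]
orientation: [179.8, -0.1, -99.0]
force: [-0.8, -0.1, -2.3]
opening: 0.0179
[0.60089419 0.18660058 0.16662199] [ 1.79843650e+02 -1.09252782e-01 -9.89920971e+01] [ 3.49806850e+01  1.88505323e+01 -9.95385028e+00 -3.40957545e-02
 -6.13839982e+01  4.60434478e+01] 0.017888713614031305 3.9
strut ((566.94970703125, 196.73292541503906), (83.29047393798828, 290.9116516113281), 80.78641510009766) 0.028402365898721138
green [282. 221.] [610.6 219.7] [24.2 48.6] 80.0 0.0289
green [348. 221.] [600.8 161.8] [24.  49.3] 81.5 0.0288
[321. 283.] rgb [121. 100.  52.] ctr [612.6 184.5] size [34.8 35.4] long axis 125.4 z 0.1888
[320. 367.] rgb [196. 101.  51.] ctr [577.3 190.1] size [17.8 13. ] long axis 80.7 z 0.1899
strut ((579.603515625, 190.92591857910156), (114.15071105957031, 440.2985534667969), 75.3399887084961) 0.026407933489568824
green [464. 249.] [609.8 218.8] [25.2 52.6] 81.4 0.0271
green [435. 253.] [600.8 161.2] [25.3 49.2] 80.5 0.027
strut ((537.083251953125, 203.2576904296875), (85.3546142578125, 349.2111511230469), 80.73908996582031) 0.02782693384719559
green [219. 331.] [599.6 163.2] [26. 50.] 81.1 0.0283
green [195. 365.] [609.2 220.7] [26.5 50.2] 80.2 0.0284
```

View pics/w2.png

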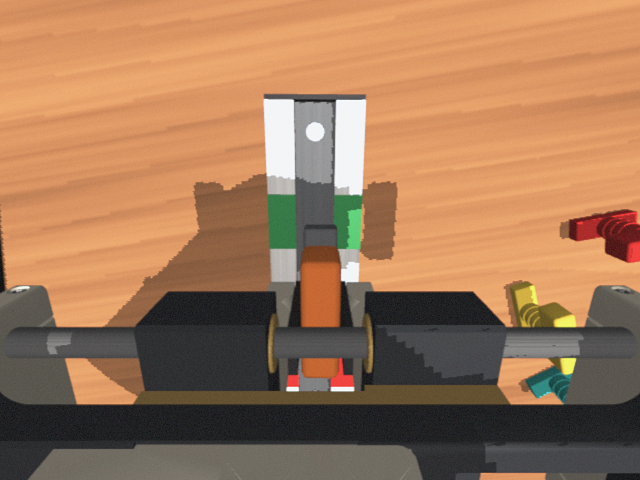

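View pics/side2.png

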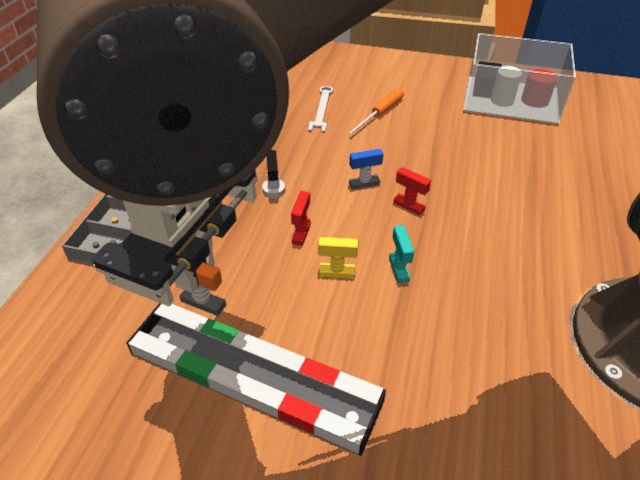

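The wrist view shows the bolt aligned lengthwise over the slot at (320,310), with the green patches at (282,221) and (348,221). The side view shows the bolt at (205,285), not yet over the strut in that perspective, and the strut whole. The three cameras agree on the band centre within about 2 mm: (605,191), strut axis 170.8°. Correction is (+4,+4), then partway down and check.

```bash
python3 -m pendant '[[[4,4,-20,0,0,0],[4,4,-50,0,0,0],[4,4,-76,0,0,0],[4,4,-76,0,0,0],[4,4,-76,0,0,0]]]' 
python3 - <<'E'
from strut import *
o=get_obs();print(o['tool_pos'],o['orientation'],o['force'],o['opening'],o['clock'])
s=snapshot('side');c=s['pixels'][230:430,100:340];cv2.imwrite('pics/side3.png',cv2.resize(c,None,fx=3,fy=3)[:,:,::-1])
E
```

```text
clock: 4.68
tool_pos: [0.6065, 0.1909, 0.093]
orientation: [-180.0, 0.0, -99.0]
force: [0.4, 0.2, -2.0]
opening: 0.0178
[0.60652743 0.19094214 0.09300479] [-1.79960809e+02  7.37242794e-03 -9.90047400e+01] [ 0.36079078  0.17122392 -1.98266251] 0.01784173626383586 4.675
```

View pics/side3.png

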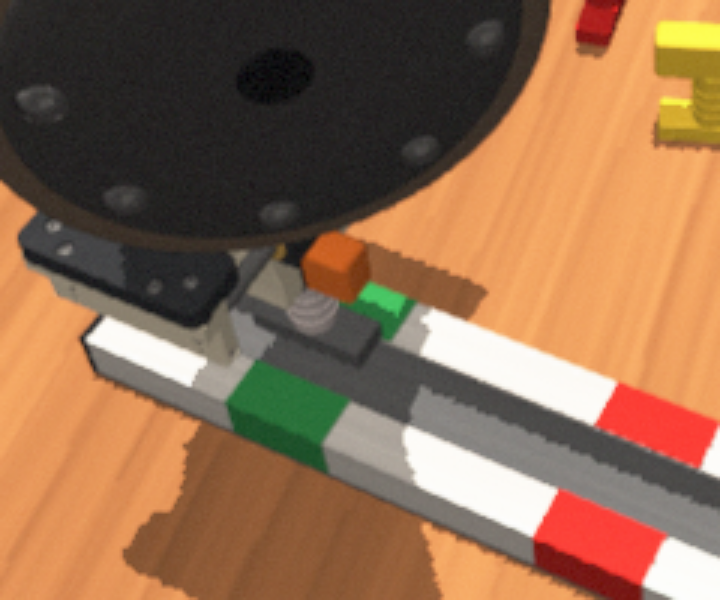

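In the side crop the head, at (320,320), sits upright and parallel over the slot. I'll lower it through to an underside height of about 6 mm.

```bash
python3 -m pendant '[[[0,0,-12,0,0,0],[0,0,-24,0,0,0],[0,0,-34,0,0,0],[0,0,-38,0,0,0],[0,0,-38,0,0,0],[0,0,-38,0,0,0]]]' 
```

```text
clock: 5.48
tool_pos: [0.6063, 0.1911, 0.0549]
orientation: [-180.0, 0.0, -99.0]
force: [-0.4, -0.2, -2.2]
opening: 0.0177
```

No contact force, and the bolt has held that depth. Now the quarter turn (-90).

```bash
python3 -m pendant '[[[0,0,0,0,0,-10],[0,0,0,0,0,-20],[0,0,0,0,0,-30],[0,0,0,0,0,-40],[0,0,0,0,0,-50],[0,0,0,0,0,-60],[0,0,0,0,0,-70],[0,0,0,0,0,-80],[0,0,0,0,0,-90],[0,0,0,0,0,-90]]]'
python3 -m pendant '[[[0,0,-2,0,0,0],[0,0,-2,0,0,0],[0,0,-2,0,0,0]]]'
```

```text
clock: 6.72
tool_pos: [0.6062, 0.1911, 0.055]
orientation: [180.0, 0.0, 171.1]
force: [-0.5, 0.0, -3.0]
opening: 0.0181
clock: 7.1
tool_pos: [0.606, 0.191, 0.0526]
orientation: [-180.0, 0.0, 171.1]
force: [1.1, 0.8, -2.8]
opening: 0.0178
```

It turned freely. I'll release, rise and inspect.

```bash
python3 -m pendant '[[[0,0,0,0,0,0],[0,0,0,0,0,0],[0,0,0,0,0,0],[0,0,0,0,0,0]]]' -0.2
python3 -m pendant '[[[0,0,30,0,0,0],[0,0,80,0,0,0],[0,0,130,0,0,0],[0,0,150,0,0,0],[0,0,150,0,0,0]]]'
python3 - <<'E'
from strut import *
o=get_obs();print(o['tool_pos'],o['orientation'],o['force'])
b=snapshot('wrist');T=tool(o)@b['tool_from_camera'];W=pts(b,T);strut(b,W);tops(b,W,(0.5,0.7,0.1,0.3),(0.066,0.09),100)
a=snapshot('scene');tops(a,pts(a,a['pose']))
s=snapshot('side');c=s['pixels'][200:440,80:360];cv2.imwrite('pics/side4.png',cv2.resize(c,None,fx=2.5,fy=2.5)[:,:,::-1])
tops(s,pts(s,s['pose']),(0.5,0.7,0.1,0.3),(0.066,0.085))
E
```

```text
clock: 7.6
tool_pos: [0.6061, 0.191, 0.0527]
orientation: [180.0, 0.0, 171.0]
force: [-0.2, 0.8, -0.9]
opening: 0.0504
clock: 8.22
tool_pos: [0.6068, 0.1914, 0.2048]
orientation: [179.9, 0.2, 171.0]
force: [-0.4, 0.3, -1.4]
opening: 0.0526
[0.60683304 0.19144267 0.20477155] [1.79850843e+02 1.76807254e-01 1.71008429e+02] [-0.43530578  0.26980771 -1.38628581]
strut ((578.8402099609375, 191.00289916992188), (114.21331787109375, 439.1515808105469), 75.27406311035156) 0.028370397834207972
green [323. 184.] [601.1 161.7] [25.  49.3] 80.4 0.0288
green [305. 242.] [627.6 216.9] [23.9 12.5] 80.0 0.0288
green [339. 243.] [593.7 222.5] [23.7 13.6] 82.3 0.0289
[322. 227.] rgb [195. 103.  53.] ctr [606.1 192.3] size [59.9 17.8] long axis 80.6 z 0.075
[297. 199.] rgb [ 58. 166. 151.] ctr [379.8 -44.7] size [21.6 59.2] long axis 114.3 z 0.0694
[225. 214.] rgb [229.   38.   10.5] ctr [ 387.6 -199. ] size [17.7 62.9] long axis 157.9 z 0.0696
[329. 219.] rgb [229.  210.5  10. ] ctr [473.9 -11.3] size [62. 19.] long axis 11.5 z 0.0697
[213. 243.] rgb [ 74. 104. 202.] ctr [ 478.9 -239.4] size [60.9 18.5] long axis 30.3 z 0.0697
[309. 248.] rgb [228.  39.  10.] ctr [554.6 -81.9] size [19.2 59.6] long axis 90.6 z 0.0695
[269. 290.] rgb [75. 52. 44.] ctr [ 635.6 -177.6] size [19.5 60.4] long axis 111.4 z 0.0697
[202. 330.] rgb [169.  79.  27.] ctr [603.6 194.1] size [60.8 18.9] long axis 81.4 z 0.0743
```

View pics/side4.png

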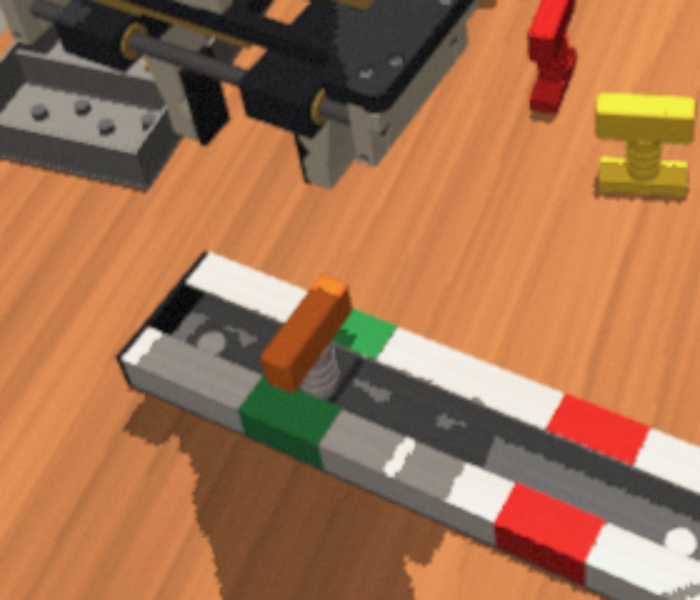

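The bolt stands upright at the green band, at (310,335) in the crop, with its grip square across. Its top is at 75 mm, so the underside is on the 3 mm floor. The blue bolt hasn't moved and the gripper is clear, so I'm handing in.

```bash
python3 -c "
from plant import *
print(close_job())"
```

```text
the job is handed in; nothing more can be done
None
```

The orange bolt is standing in the strut at the green band, let go, with its head turned under both lips. I handed the job in at about 8.4 s; no verdict is reported.

I gripped the bolt across its grip and lowered its head through the slot lengthwise, to about 6 mm above the bench. A quarter turn of -90° met no noticeable resistance. I then let go and lifted the gripper clear.

What the last checks showed:
- **Position:** the bolt is about 2 mm from the green band's centre by the wrist camera. The side camera puts it about 3 mm away from the same centre.
- **Angle:** the grip lies at 80.6° by the wrist camera and 81.4° by the side camera. Square across the strut is about 80.8°.
- **Height and tilt:** the top is at 75 mm, so the bolt rests on the strut's 3 mm inner floor. It looks upright in the side view; I did not measure the tilt.
- **Blue bolt:** it is within 1 mm of its start position, and the look-alikes and the black stud are unmoved within measurement noise.

In the last wrist and scene images, the automatic fit of the strut's outline came out too large because other things were caught in it. I ignored those fits and relied on the green patches and the earlier clean fits, which agreed to about 2 mm.

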